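Pack the last vial and lock the transit case

ROBOT

A 7-joint arm with a two-finger parallel gripper is mounted at the origin on a cart in front of the work surface, level with it; the furniture and walls round the work are solid. World frame = base frame: x ahead of the robot, y to its left, z up, the work surface at z = 0. Lengths are in m, angles in rad, forces in N, time in s.
With the tool pointing down it reaches from about 0.4 to 0.85 m from the base axis. Payload 10.4 kg.
Tool frame: the origin (TCP) lies at the very end of the fingers, on their centre line; the grasp point (between the pads) lies 19 mm behind it; z points along the fingers, y is the line along which they close (so a half turn about z gives the same grasp; the last joint's range is limited). The gripper opens to 85 mm and grips with 20 to 120 N. Pads are 22 mm wide; open, the fingers measure 114 mm over their backs; the gripper's body (76 mm by 85 mm) begins 54 mm behind the grasp point. The pads swing forward as they close: fully open they stand 13 mm farther back than shut.
Start: joints at [-1.195, 0.332, -0.065, 1.46, 0.022, 1.35, -0.088], TCP at [0.243, 0.576, 0.196] pointing down, gripper open.
Joint ranges: [-2.6, 2.6], [-0.5, 2.12], [-1.47, 1.34], [0.16, 2.42], [-1.27, 4.41], [0.06, 2.06], [-2.6, 2.6]. Speed limits (rad/s): [2.22, 2.22, 2.79, 2.79, 3.14, 3.14, 3.14].

INTERFACE

Orientations are given as a unit quaternion [x, y, z, w].
In Python, from workcell import manip, optics gives the robot as it stands.
- The arm moves only by the tool jog_arm, never from a script. Its arguments are lists of equal length, an entry for each row: "dr": the turn, a rotation vector about the tool's x, y, z normalised to -1 to 1, where 1 is 4 degrees, a list of three; "translation": the shift along the tool's x, y, z normalised to -1 to 1, where 1 is 0.025 m, a list of three; "jaw": the opening, from 0 (shut) to 1 (fully open). A call has 1 to 10 rows; each row shifts and turns the commanded pose from where the row before left it, along the tool's axes as they then stand; what a row does not reach is not made up. A row lasts 1/10 s, in which the tool goes at most 50 mm and 8.59 degrees, less where a joint would pass 70% of its speed; a pose out of reach is approached as far as the arm can. A call with a number of a shift or a turn outside -1 to 1 is refused whole. A call with a gripper value outside its range is refused whole. The fingers move at their own pace and stop on an object; "squeeze" is the grip in N (left out, the last holds). Time passes only in rows, so rows that do not move let the fingers close. It gives the time, the measured TCP pose, the force, the opening and the grip force at its end, in the units of the state.
- manip.get_obs(): the state, without advancing time (a new reading comes with each control period).
- optics.camera(name): name is "side" or "top" or "wrist"; returns a dict with "color" (384x512x3 uint8, red, green, blue), "mtx" (3x3 intrinsics, pixels), "k1" (the pictures are not rectified: a ray, as slopes to the right and down, at radius r is drawn at 1 + k1 r^2 times it, then the intrinsics apply), "R" (3x3) and "t" (3): a world point X has camera coordinates R X + t. Camera axes: x right, y down, z forward; pixel columns grow to the right and rows downward; lengths in m; the calibration is good to about 2 mm. A picture is of the moment at which its call begins. There is no depth.
- manip.hand_in(): hands the job in; it is judged then, once.
The state is a dict: "clock": time; "joint_pos": joint angles; "joint_velocities": joint speeds; "tau": joint torques, N m; "position": TCP position; "ee_rot": TCP orientation; "ft_force": force on the tool from outside, world axes, zero at the start; "torque": the same for the moment, N m; "grip_width": opening from 0.0 (shut) to 1.0 (fully open); "grasp_force": force on a finger pad.
Only numpy, scipy, OpenCV 4.12 (cv2) and the standard library are available. Lean on these libraries where they do the work, as an engineer would, in place of code of your own. Each camera call takes 0.05 s, during which the arm holds its last target. There are 200 camera calls.

TASK

Stand the loose small vial upright on the rubber pad in the empty bay of the open grey transit case, setting it down rather than dropping it. Then close the lid fully and turn both quarter-turn fasteners on it clockwise until each drops into its locked detent. Leave the jar, the tin and the vial already packed where they stand, and do not turn a fastener before the lid is shut.

Things in the scene. Friction and masses are not known exactly. Their poses are not given: they have to be found in the camera images.
- vial: The vial to pack: small clear round screw-cap jar, 32 mm diameter, 34 mm tall (body to about 28 mm, then the cap, 26 mm wide), about 40 g, standing upright on the desk to the left of the case. Origin: centre of its underside; z up.
- packed_vial: A vial of the same size already standing in one of the case's two bays (either one). It stays there. Origin: centre of its underside.
- jar: Bystander: low round jar with a kraft-coloured lid, 53 mm diameter, 42 mm tall, standing near the loose vial. Origin: centre of its underside.
- tin: Bystander: small round push-lid tin, 33 mm diameter, 18 mm tall, standing near the loose vial. Origin: centre of its underside.
- pad: Thin black square rubber pad, 70 x 70 x 3 mm, fixed on the floor of the empty bay; it marks the bay that the loose vial goes into. Origin: centre of its underside, which lies 6 mm above the board; its top is 9 mm above the board.
- case: Grey open box fixed on the board, 130 deep (x) x 220 wide (y) x 62 mm high without lid, walls 5 mm, floor 6 mm above the board; a divider at y = 0 (4 mm thick, top 31 mm above the board) makes a left (+y) and a right (-y) bay, each 120 x 103 mm inside. Origin: centre of its underside. x points from the front wall (robot side) to the rear wall with the lid hinge; z up.
- hinge (a point): Middle of the lid's hinge line, on the case's rear rim (65 mm behind the case's centre, 62 mm above the board). Axes as the case's; the hinge line runs along y.
- lid (a joint): Lid angle: 0 = shut flat on the rim, 1.57 = upright, 1.9 = leaning back. Starts at 1.6 to 1.85; hinge friction 0.26 N m, so it stays where left. Plate 6 mm thick, 226 mm wide, 133 mm from hinge to edge, with a finger tab 50 mm wide in the middle reaching to 155 mm; underside in the hinge plane. To shut it, push the outer face in the middle from behind, then from above.
- lid_edge (a point): Middle of the end of the lid's finger tab, on its outer face, 155 mm from the hinge line. Moves with the lid.
- fastener_left (a joint): Left (+y) quarter-turn fastener in the lid: 0 = unlocked, bar fore-and-aft (along the case's x); 1.57 = locked, bar crosswise. Turns clockwise seen from above, stops at 0 and 1.57, against an over-centre spring under 0.1 N m (strongest at the ends): let go beyond 1.2 it snaps to 1.57, before 0.4 it springs back. A steel pin behind it, 4 mm proud when unlocked, drops flush when locked.
- fastener_right (a joint): Turn of the right (-y) quarter-turn fastener; same part and values as the left one.
- grip_left (a point): Grip point on the left fastener's turning axis, 16 mm above the lid's outer face. Black bar grip 34 mm long, 11 mm wide, top 25 mm above the lid, on a disc 34 mm across, 5 mm high. Lid shut: it is 43 mm in front of the case's centre, 60 mm to its left, 84 mm above the board. Its x axis runs along the bar and turns with it; z points away from the outer face.
- grip_right (a point): Grip point of the right fastener, as the left one but 60 mm to the right of the case's centre.
- led_stand_b: Furniture to keep clear of: a black lamp on a tripod, fixed, 0.42 m tall; its three feet stand within 0.15 m of its origin (on the desk), its panel hangs within 0.12 m of it sideways, 0.35 to 0.42 m above the desk: bring the wrist round it on the robot's side.
- board: Plywood work board fixed on the desk under the case, 275 (x) x 320 (y) x 30 mm thick. Origin: centre of its underside, on the desk; its axes are the world's.
Things that resemble listed ones, but are neither listed nor needed, are in the scene too. Leave any blue look-alike of the vial alone.

How it is judged:
By the outcome, as a careful person would: the job done as asked, in the order asked, and still so for the second after the job is handed in, with the robot touching nothing.
It also fails if it takes over 67 s, if anything falls off the work surface, if the arm or the gripper's body presses on something with over 40 N, if the wrist force passes 120 N, or if a joint passes its speed limit or range.

## Working session

There is one attempt and no reset: what is moved stays moved. The work goes in short steps, Python scripts to look and compute and a tool call to move; the robot and the scene stay as the last step left them, time stands still between calls to the robot, and variables do not carry over. Pictures are saved under pics/ and viewed, at most 10 in all, crops included, and the job is handed in when it is done.

Besides the shell and the picture viewer there is one more tool, called after "Emit:" by a JSON object that holds its "fn" and its "kwargs". jog_arm: Moves the arm, as the interface text tells. Scaled input: -1 to 1 covers 0.025 m each way for a shift and 4 degrees each way for a turn. Its arguments: {"type":"object","properties":{"dr":{"type":"array","items":{"type":"array","items":{"type":"number"}}},"translation":{"type":"array","items":{"type":"array","items":{"type":"number"}}},"jaw":{"type":"array","items":{"type":"number"}},"squeeze":{"type":"number"}},"required":["dr","translation","jaw"]}

```bash
mkdir -p pics
cat > h.py <<'E'
import numpy as np, cv2
from workcell import manip, optics
from scipy.spatial.transform import Rotation as Ro
def ray(c,u,v):
    K=np.array(c["mtx"]);R=np.array(c["R"]);t=np.array(c["t"])
    d=np.array([(u-K[0,2])/K[0,0],(v-K[1,2])/K[1,1]]);s=d.copy()
    for _ in range(30): s=d/(1+c["k1"]*(s@s))
    return -R.T@t, R.T@np.array([s[0],s[1],1.])
def onz(c,u,v,z):
    o,d=ray(c,u,v); return o+d*(z-o[2])/d[2]
def proj(c,X):
    p=np.array(c["R"])@np.array(X)+np.array(c["t"]);s=p[:2]/p[2];s=s*(1+c["k1"]*(s@s));K=np.array(c["mtx"])
    return [K[0,0]*s[0]+K[0,2],K[1,1]*s[1]+K[1,2]]
def tri(c1,p1,c2,p2):
    o1,d1=ray(c1,*p1);o2,d2=ray(c2,*p2);A=np.stack([d1,-d2],1)
    s=np.linalg.lstsq(A,o2-o1,rcond=None)[0];a=o1+s[0]*d1;b=o2+s[1]*d2
    return (a+b)/2,np.linalg.norm(a-b)
def snap(n,f):
    c=optics.camera(n); np.save
    import pickle; pickle.dump(c,open(f'pics/{f}.pkl','wb'))
    cv2.imwrite(f'pics/{f}.png',cv2.cvtColor(c["color"],cv2.COLOR_RGB2BGR)); return c
def load(f):
    import pickle; return pickle.load(open(f'pics/{f}.pkl','rb'))
E
python3 - <<'E'
from h import *
np.set_printoptions(precision=3,suppress=True)
for n in("top","side"):
    c=snap(n,n+"0");print(n,-np.array(c["R"]).T@np.array(c["t"]),c["k1"])
a=cv2.imread('pics/top0.png');b=cv2.imread('pics/side0.png')
s=manip.get_obs();print({k:np.round(v,3) for k,v in s.items()}, Ro.from_quat(s["ee_rot"]).as_matrix())
for n in("top0","side0"): cv2.imwrite(f'pics/{n}b.png',cv2.resize(cv2.imread(f'pics/{n}.png'),(800,600),interpolation=cv2.INTER_CUBIC))
E
```

```text
top [0.466 0.208 1.182] -0.0986213917290911
side [0.607 0.986 0.772] -0.10776126896187042
{'clock': np.float64(0.1), 'joint_pos': array([-1.195,  0.333, -0.065,  1.461,  0.022,  1.35 , -0.088]), 'joint_velocities': array([ 0.002, -0.003,  0.001, -0.003,  0.001, -0.   ,  0.   ]), 'tau': array([  0.   , -62.674,   0.048, -39.243,   0.016,   0.007,   0.   ]), 'position': array([0.243, 0.576, 0.195]), 'ee_rot': array([ 0.198,  0.98 , -0.001, -0.   ]), 'ft_force': array([ 0.597,  0.61 , -0.171]), 'torque': array([0.051, 0.011, 0.015]), 'grasp_force': np.float64(0.0), 'grip_width': np.float64(0.998)} [[-0.922  0.388 -0.   ]
 [ 0.388  0.922 -0.001]
 [-0.    -0.001 -1.   ]]
```

View pics/top0b.png

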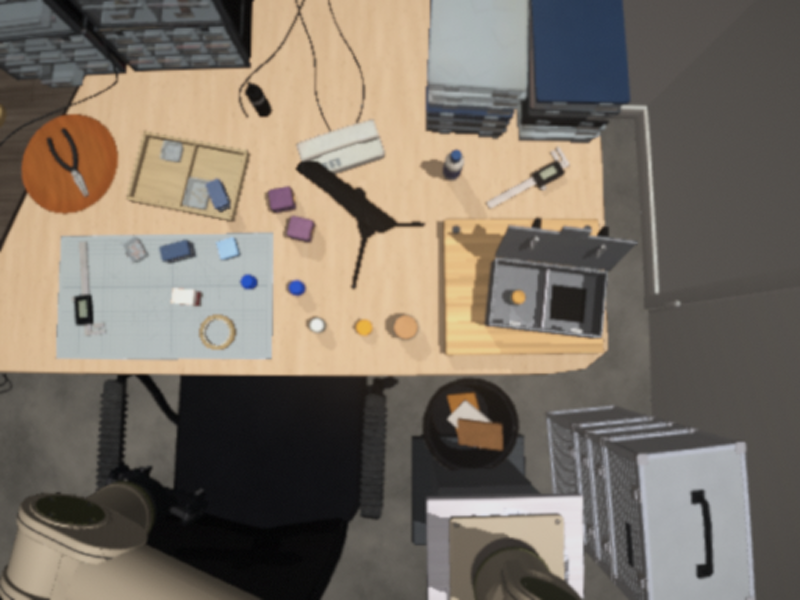

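View pics/side0b.png

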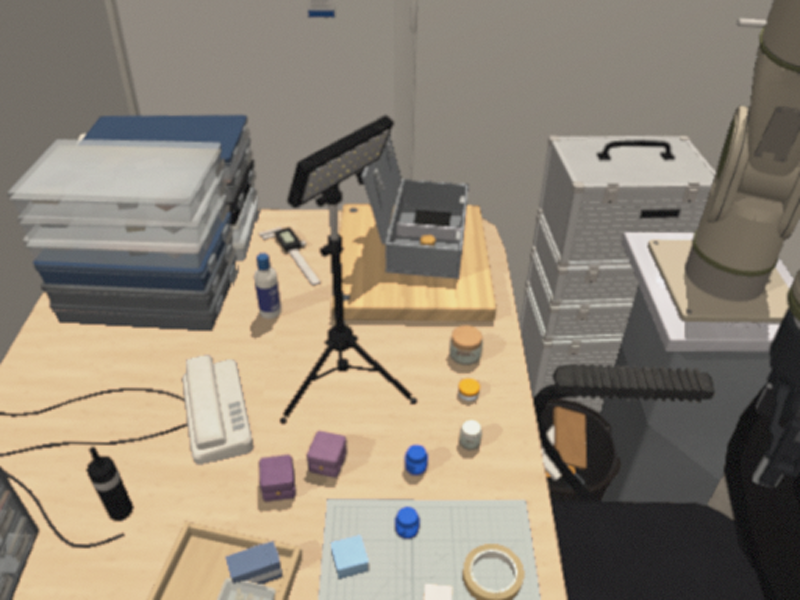

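Top view: white-capped object at (317,324), orange-lidded at (364,327), jar at (405,326), case around (548,297) with pad in the right bay (568,303) and packed vial left (518,297). Lamp hub at (370,220). I'll zoom in to settle which is the vial.

Run:
```python
from h import *
np.set_printoptions(precision=3,suppress=True)
a=cv2.imread('pics/side0.png')[190:310,240:330];b=cv2.imread('pics/top0.png')[135:235,190:400]
A=cv2.resize(a,(0,0),fx=4.6,fy=4.6,interpolation=cv2.INTER_CUBIC)
cv2.imwrite('pics/c1.png',A)
B=cv2.resize(b,(0,0),fx=3.8,fy=3.8,interpolation=cv2.INTER_CUBIC);cv2.imwrite('pics/c2.png',B)
t=load('top0')
for n,u,v,z in[('white',317,324,.034),('orange',364,327,.018),('jar',405,326,.042),('packed',518,297,.07),('pad',568,303,.039),('hub',370,220,.1)]:
    print(n,onz(t,u*.64,v*.64,z))
```

```text
white [0.505 0.374 0.034]
orange [0.499 0.282 0.018]
jar [0.499 0.2   0.042]
packed [ 0.552 -0.019  0.07 ]
pad [ 0.541 -0.127  0.039]
hub [0.699 0.265 0.1  ]
```

View pics/c1.png

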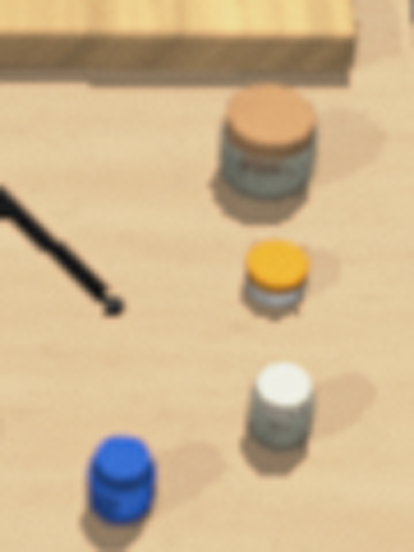

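View pics/c2.png

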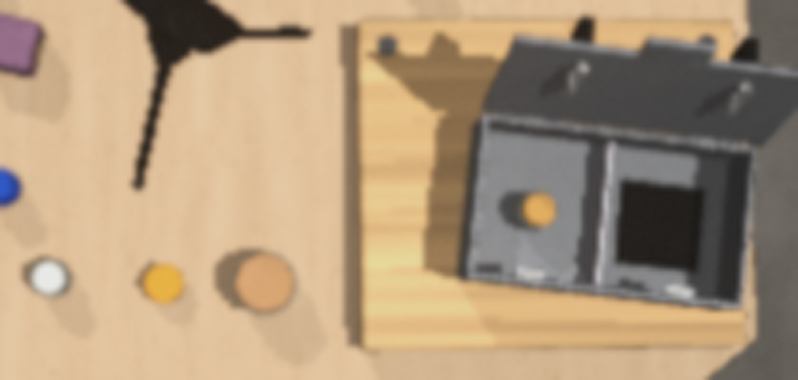

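White-capped (470,434 side) is 34 mm tall, so it is the vial; the orange one is the low tin. Now precise numbers.

```bash
cat >> h.py <<'E'
def cen(c,lo,hi,box):
    h=cv2.cvtColor(c["color"],cv2.COLOR_RGB2HSV);m=cv2.inRange(h,lo,hi);k=np.zeros_like(m);u0,u1,v0,v1=box;k[v0:v1,u0:u1]=m[v0:v1,u0:u1]
    n,l,s,ce=cv2.connectedComponentsWithStats(k);i=1+np.argmax(s[1:,4]);return ce[i],s[i],l==i
def dl(P,R=None):
    o=manip.get_obs();R=Ro.from_quat(o["ee_rot"]).as_matrix();return R.T@(np.array(P)-o["position"])/.025
E
python3 - <<'E'
from h import *
np.set_printoptions(precision=4,suppress=True)
t=load('top0');s=load('side0')
pt,st,_=cen(t,(0,0,190),(179,45,255),(190,215,195,220));ps,ss,_=cen(s,(0,0,190),(179,40,255),(285,315,262,290))
print(pt,st,ps,ss,tri(t,pt,s,ps),onz(t,*pt,.034),onz(s,*ps,.034))
pp,sp,m=cen(t,(0,0,0),(179,255,52),(345,382,178,212))
print('pad',pp,sp,onz(t,*pp,.039))
cs=cv2.minAreaRect(np.argwhere(m)[:,::-1].astype(np.float32));print(cs,[onz(t,*p,.039) for p in cv2.boxPoints(cs)])
C=[onz(t,190+u/3.8,135+v/3.8,.092) for u,v in[(465,278),(742,303),(752,148),(483,117)]]
print('rim',np.array(C),np.mean(C,0))
d=C[0]-C[1];e=C[3]-C[0];print(np.linalg.norm(d),np.degrees(np.arctan2(-d[0],d[1])),np.linalg.norm(e),np.degrees(np.arctan2(e[1],e[0])))
print('vial',dl([.505,.374,.1]))
E
```

```text
[202.2909 207.8   ] [199 204   8   9  55] [301.3977 273.1818] [296 269  12   9  88] (array([0.503 , 0.3756, 0.035 ]), np.float64(0.001715187192150637)) [0.5038 0.3756 0.034 ] [0.502 0.375 0.034]
pad [363.6629 193.9615] [353 183  23  24 442] [ 0.5413 -0.1271  0.039 ]
((363.5121765136719, 194.3902587890625), (21.42371940612793, 21.202856063842773), 6.340190887451172) [array([ 0.5112, -0.0882,  0.039 ]), array([ 0.577 , -0.0977,  0.039 ]), array([ 0.569 , -0.1655,  0.039 ]), array([ 0.503 , -0.1556,  0.039 ])]
rim [[ 0.4975  0.0434  0.092 ]
 [ 0.4751 -0.1753  0.092 ]
 [ 0.5974 -0.1883  0.092 ]
 [ 0.6234  0.0263  0.092 ]] [ 0.5484 -0.0735  0.092 ]
0.21986597535066757 -5.873076208674677 0.12703968920981457 -7.7348487517198725
vial [-12.8044  -3.3495   3.797 ]
```

Emit:
{"fn": "jog_arm", "kwargs": {"dr": [[0, 0, 0], [0, 0, 0], [0, 0, 0], [0, 0, 0], [0, 0, 0], [0, 0, 0], [0, 0, 0], [0, 0, 0], [0, 0, 0], [0, 0, 0]], "translation": [[-0.5, -0.1, 0], [-1, -0.3, 0], [-1, -0.3, 0], [-1, -0.3, 0], [-1, -0.3, 0], [-1, -0.3, 0], [-1, -0.3, 0], [-1, -0.3, 0], [-1, -0.3, 0.2], [-1, -0.3, 0.5]], "jaw": [0.65, 0.65, 0.65, 0.65, 0.65, 0.65, 0.65, 0.65, 0.65, 0.65], "squeeze": 30}}

```text
clock: 1.1
position: [0.4363, 0.4179, 0.1788]
ee_rot: [0.199, 0.98, 0.001, 0.001]
ft_force: [-0.2, 0.3, -1.0]
grip_width: 0.649
grasp_force: 0.0
```

Emit:
{"fn": "jog_arm", "kwargs": {"dr": [[0, 0, 0], [0, 0, 0], [0, 0, 0], [0, 0, 0], [0, 0, 0], [0, 0, 0], [0, 0, 0]], "translation": [[-1, -0.3, 0.5], [-1, -0.3, 0.5], [-0.8, -0.1, 0.5], [-0.4, 0, 0.4], [0, 0, 0.4], [0, 0, 0], [0, 0, 0]], "jaw": [0.65, 0.65, 0.65, 0.65, 0.65, 0.65, 0.65]}}

```text
clock: 1.8
position: [0.5002, 0.3732, 0.1206]
ee_rot: [0.197, 0.98, 0.0, -0.0]
ft_force: [-0.6, -0.4, 0.5]
grip_width: 0.651
grasp_force: 0.0
```

Run:
```python
from h import *
np.set_printoptions(precision=4,suppress=True)
c=snap("wrist","w1");print(manip.get_obs()["position"],dl([.503,.3755,.003]),manip.get_obs()["joint_pos"],proj(c,[.503,.3755,.034]))
```

```text
[0.5005 0.3733 0.1211] [-0.0586  0.1156  4.7244] [-0.7932  0.3757  0.1011  1.5652 -0.0404  1.2019  0.4893] [np.float64(263.1134092602039), np.float64(186.29879759732708)]
```

View pics/w1.png

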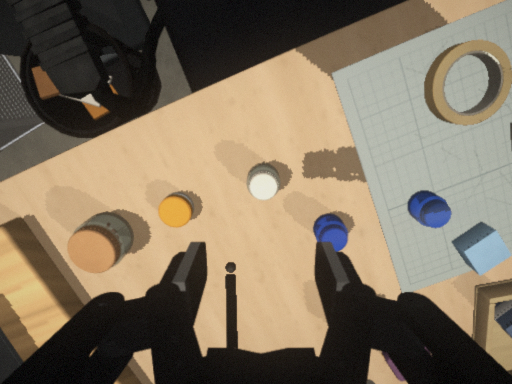

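White cap at (263,184), as predicted (263,186); the blue look-alike at (331,231) clears the fingers. Descend and grip.

Emit:
{"fn": "jog_arm", "kwargs": {"dr": [[0, 0, 0], [0, 0, 0], [0, 0, 0], [0, 0, 0], [0, 0, 0], [0, 0, 0], [0, 0, 0], [0, 0, 0], [0, 0, 0], [0, 0, 0]], "translation": [[-0.05, 0.1, 0.4], [0, 0, 0.8], [0, 0, 0.8], [0, 0, 0.8], [0, 0, 0.7], [0, 0, 0.6], [0, 0, 0.4], [0, 0, 0.2], [0, 0, 0], [0, 0, 0]], "jaw": [0.55, 0.55, 0.55, 0.55, 0.55, 0.55, 0.55, 0.55, 0.55, 0.55]}}

```text
clock: 2.85
position: [0.5038, 0.3742, 0.0037]
ee_rot: [0.198, 0.98, 0.0, 0.0]
ft_force: [-0.6, -0.3, 0.4]
grip_width: 0.552
grasp_force: 0.0
```

Emit:
{"fn": "jog_arm", "kwargs": {"dr": [[0, 0, 0], [0, 0, 0], [0, 0, 0], [0, 0, 0], [0, 0, 0]], "translation": [[0, 0, 0], [0, 0, 0], [0, 0, 0], [0, 0, 0], [0, 0, 0]], "jaw": [0.2, 0.2, 0.2, 0.2, 0.2]}}

```text
clock: 3.35
position: [0.5035, 0.3739, 0.0031]
ee_rot: [0.198, 0.98, 0.0, 0.0]
ft_force: [0.3, -0.2, 0.1]
grip_width: 0.2
grasp_force: 0.0
```

Width reached 0.2 with no force: nothing is held. Look.

Run:
```python
from h import *
c=snap("wrist","w2");print(proj(c,[.503,.3755,.034]))
s=snap("side","s2")
a=cv2.resize(cv2.imread('pics/s2.png')[180:320,230:350],(400,466));b=cv2.resize(cv2.imread('pics/w2.png'),(400,300))
o=np.zeros((466,800,3),np.uint8);o[:,:400]=a;o[:300,400:]=b;cv2.imwrite('pics/c3.png',o)
```

```text
[np.float64(261.61066971818934), np.float64(245.39644664252873)]
```

View pics/c3.png

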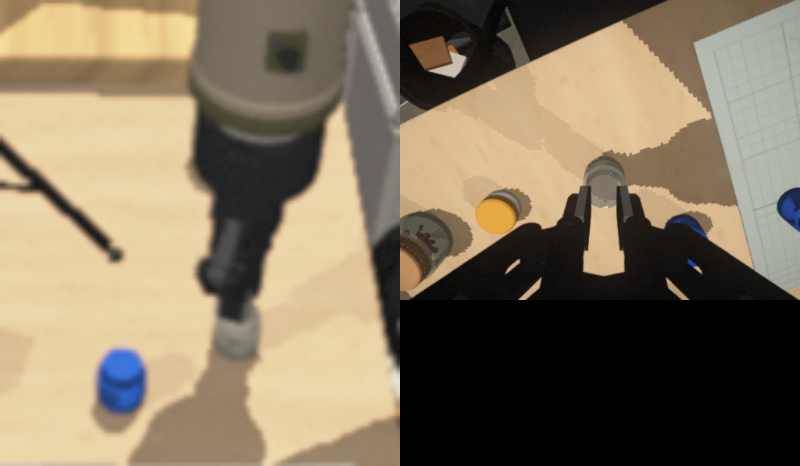

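Run:
```python
from h import *
np.set_printoptions(precision=4,suppress=True)
for f,w,(ul,ur,v),p,tp in(('w2',17,(244,280,240),[.5035,.3739,.0031],0),('w1',55.3,(206,317,243),[.5005,.3733,.1211],0)):
    c=load(f);K=np.array(c["mtx"]);R=np.array(c["R"]);o=-R.T@c["t"]
    print(f,K[0,0],'cam',o,'fwd',R[2],'down',R[1],'tcp px',proj(c,p),'grasp px',proj(c,np.array(p)+[0,0,.019]))
    dep=K[0,0]*w/1000/(ur-ul);q,d=ray(c,(ul+ur)/2,v);print('tip est',q+d*dep,dep)
c=load('w2')
print(manip.get_obs()["position"],manip.get_obs()["ft_force"],proj(load('side0'),[.5035,.3739,.003]),[proj(c,[.503,.3755,z]) for z in(0,.034)])
for f in('w2','w1'):
    c=load(f);h=cv2.cvtColor(c["color"],cv2.COLOR_RGB2HSV)
    print(c["color"][205:262:4,262])
```

```text
w2 307.05631961089244 cam [0.43   0.4054 0.1823] fwd [ 0.2895 -0.121  -0.9495] down [ 0.8747 -0.3694  0.3138] tcp px [np.float64(259.36330448687596), np.float64(223.79760679841084)] grasp px [np.float64(259.29330336327763), np.float64(237.2690715307204)]
tip est [0.4918 0.3803 0.0516] 0.14499881759403255
w1 307.05631961089244 cam [0.4268 0.4045 0.2998] fwd [ 0.2891 -0.1202 -0.9497] down [ 0.8756 -0.3679  0.3131] tcp px [np.float64(259.7010429092325), np.float64(224.34406356233018)] grasp px [np.float64(259.66629536123355), np.float64(237.8793046212572)]
tip est [0.4932 0.3774 0.1624] 0.15297490517551668
[0.5034 0.3739 0.003 ] [ 0.1891  0.7173 -0.4156] [np.float64(299.52136566174295), np.float64(281.9026510953501)] [[np.float64(261.35773584770834), np.float64(220.28616168559364)], [np.float64(261.61066971818934), np.float64(245.39644664252873)]]
[[ 97  93  77]
 [101  99  84]
 [124 123 106]
 [102  96  84]
 [111 103  89]
 [126 114 100]
 [126 118 102]
 [128 119 105]
 [128 118 105]
 [126 118 104]
 [128 118 104]
 [126 116 102]
 [127 117 102]
 [125 115 103]
 [153 141 125]]
[[223 193 150]
 [224 192 150]
 [223 191 151]
 [223 192 149]
 [224 193 150]
 [222 191 148]
 [221 188 144]
 [225 194 153]
 [223 191 149]
 [224 193 150]
 [223 191 150]
 [223 191 147]
 [221 190 147]
 [220 188 144]
 [217 185 142]]
```

The fingers end about 40 mm above where the reported TCP says: the tips hover over the cap (panel tips (583,187),(622,187), with the cap below). Vial unmoved. I'll open, descend on, and use gentle contact with the desk to measure the offset.

Emit:
{"fn": "jog_arm", "kwargs": {"dr": [[0, 0, 0], [0, 0, 0], [0, 0, 0], [0, 0, 0], [0, 0, 0]], "translation": [[0, 0, -0.2], [0, 0, 0], [0, 0, 0], [0, 0, 0], [0, 0, 0]], "jaw": [0.6, 0.6, 0.6, 0.6, 0.6]}}

```text
clock: 3.95
position: [0.5034, 0.3738, 0.0079]
ee_rot: [0.198, 0.98, -0.0, -0.0]
ft_force: [-0.3, -0.3, -0.9]
grip_width: 0.599
grasp_force: 0.0
```

Emit:
{"fn": "jog_arm", "kwargs": {"dr": [[0, 0, 0], [0, 0, 0], [0, 0, 0], [0, 0, 0], [0, 0, 0], [0, 0, 0]], "translation": [[0, 0.05, 0.3], [0, 0, 0.3], [0, 0, 0.3], [0, 0, 0.3], [0, 0, 0], [0, 0, 0]], "jaw": [0.6, 0.6, 0.6, 0.6, 0.6, 0.6]}}

```text
clock: 4.55
position: [0.5038, 0.3749, -0.0222]
ee_rot: [0.198, 0.98, -0.0, -0.0]
ft_force: [0.0, -0.5, -0.4]
grip_width: 0.6
grasp_force: 0.0
```

Run:
```python
from h import *
c=snap("wrist","w3");s=snap("side","s3");print(manip.get_obs()["position"],manip.get_obs()["ft_force"])
a=cv2.resize(cv2.imread('pics/s3.png')[220:300,270:340],(400,457),interpolation=cv2.INTER_CUBIC);b=cv2.resize(cv2.imread('pics/w3.png')[150:350,150:360],(400,381))
o=np.zeros((457,800,3),np.uint8);o[:,:400]=a;o[:381,400:]=b;cv2.imwrite('pics/c4.png',o)
```

```text
[ 0.50411281  0.37521089 -0.02166991] [-0.36871561 -0.04635519  0.82565785]
```

View pics/c4.png

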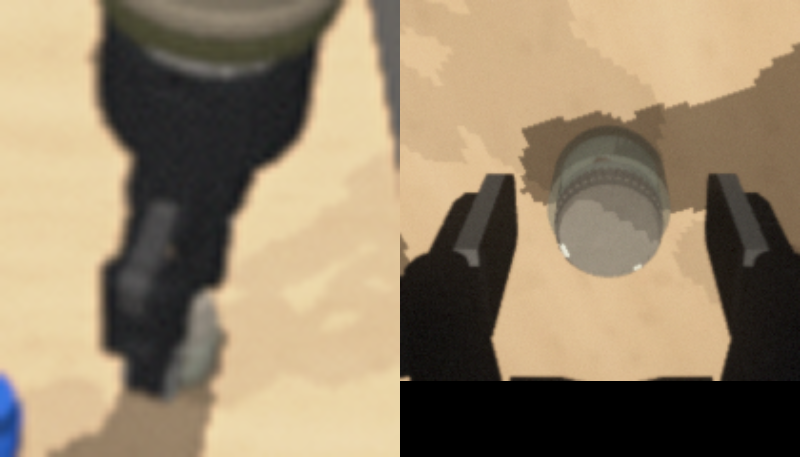

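Fingers straddle the vial (panel centre 612 vs cap 610), no contact yet at reported z −0.022. Continue down gently.

Emit:
{"fn": "jog_arm", "kwargs": {"dr": [[0, 0, 0], [0, 0, 0], [0, 0, 0]], "translation": [[0, 0, 0.2], [0, 0, 0.1], [0, 0, 0]], "jaw": [0.6, 0.6, 0.6]}}

```text
clock: 4.95
position: [0.5036, 0.3748, -0.03]
ee_rot: [0.198, 0.98, -0.0, -0.0]
ft_force: [1.0, -0.8, -0.8]
grip_width: 0.601
grasp_force: 0.0
```

Run:
```python
from h import *
s=load("s3");p=np.array([.504,.375,.0]);y=np.array([.388,.922,0])
for k in(0,1):
  for z in(.0,.01,.02,.03): q=p+y*.03*k+[0,0,z];u=proj(s,q);print(k,z,(u[0]-270)*5.714,(u[1]-220)*5.714)
print(manip.get_obs()["position"],manip.get_obs()["ft_force"])
```

```text
0 0.0 166.97609950296336 360.89247817331034
0 0.01 169.01690067704644 344.4322745763366
0 0.02 171.084238709785 327.73480561419365
0 0.03 173.17857342562664 310.79542366644705
1 0.0 141.21205461526 419.1314120619501
1 0.01 143.11975611515803 402.751542355545
1 0.02 145.05309766794974 386.12871562917366
1 0.03 147.0125432388586 369.25800729575053
[ 0.5035639   0.37480946 -0.03003941] [ 0.99875437 -0.80195145 -0.76989676]
```

Emit:
{"fn": "jog_arm", "kwargs": {"dr": [[0, 0, 0], [0, 0, 0], [0, 0, 0], [0, 0, 0], [0, 0, 0], [0, 0, 0]], "translation": [[0, 0, 0], [0, 0, 0], [0, 0, 0], [0, 0, 0], [0, 0, 0], [0, 0, 0]], "jaw": [0.2, 0.2, 0.2, 0.2, 0.2, 0.2], "squeeze": 30}}

```text
clock: 5.55
position: [0.5041, 0.3752, -0.0293]
ee_rot: [0.198, 0.98, 0.0, 0.0]
ft_force: [-0.1, -0.5, 2.6]
grip_width: 0.361
grasp_force: 29.9
```

Gripped: 0.361 ≈ 31 mm with 30 N. Vial base corresponds to reported z + 0.0295. Lift, align to the case, go round in front of the lamp.

Emit:
{"fn": "jog_arm", "kwargs": {"dr": [[0, 0, 0], [0, 0, 0], [0, 0, 0], [0, 0, -0.6], [0, 0, -1], [0, 0, -1], [0, 0, -1], [0, 0, -0.5], [0, 0, 0], [0, 0, 0]], "translation": [[0, 0, -0.3], [0, 0, -0.7], [0, 0, -1], [0, 0, -1], [0, 0, -1], [0, 0, -1], [0, 0, -1], [0, 0, -1], [0.6, 0, 0], [1, 0, 0]], "jaw": [0.2, 0.2, 0.2, 0.2, 0.2, 0.2, 0.2, 0.2, 0.2, 0.2]}}

```text
clock: 6.55
position: [0.4653, 0.3789, 0.1467]
ee_rot: [0.057, 0.998, 0.0, 0.001]
ft_force: [-0.2, -0.6, 0.2]
grip_width: 0.363
grasp_force: 29.7
```

Emit:
{"fn": "jog_arm", "kwargs": {"dr": [[0, 0, 0], [0, 0, 0], [0, 0, 0], [0, 0, 0], [0, 0, 0], [0, 0, 0], [0, 0, 0], [0, 0, 0], [0, 0, 0], [0, 0, 0]], "translation": [[0.8, -0.4, 0], [0, -0.8, 0], [-0.1, -1, 0], [-0.1, -1, 0], [-0.1, -1, 0], [-0.1, -1, 0], [-0.1, -1, 0], [-0.1, -1, 0], [-0.1, -1, 0], [-0.1, -1, 0]], "jaw": [0.2, 0.2, 0.2, 0.2, 0.2, 0.2, 0.2, 0.2, 0.2, 0.2]}}

```text
clock: 7.55
position: [0.4381, 0.1499, 0.1459]
ee_rot: [0.056, 0.998, 0.0, 0.0]
ft_force: [0.0, -0.5, -0.0]
grip_width: 0.356
grasp_force: 29.7
```

Emit:
{"fn": "jog_arm", "kwargs": {"dr": [[0, 0, 0], [0, 0, 0], [0, 0, 0], [0, 0, 0], [0, 0, 0], [0, 0, 0], [0, 0, 0], [0, 0, 0], [0, 0, 0], [0, 0, 0]], "translation": [[-0.1, -1, 0], [-0.1, -1, 0], [-0.1, -1, 0], [-0.1, -1, 0], [-0.2, -1, 0], [-0.5, -1, 0], [-0.8, -1, 0], [-0.8, -1, 0], [-0.8, -1, 0], [0, 0, 0]], "jaw": [0.2, 0.2, 0.2, 0.2, 0.2, 0.2, 0.2, 0.2, 0.2, 0.2]}}

```text
clock: 8.55
position: [0.501, -0.0864, 0.1459]
ee_rot: [0.059, 0.998, -0.001, 0.0]
ft_force: [-0.5, 0.4, -0.3]
grip_width: 0.36
grasp_force: 29.8
```

Run:
```python
from h import *
np.set_printoptions(precision=4,suppress=True)
o=manip.get_obs();print(o["position"],o["joint_pos"],Ro.from_quat(o["ee_rot"]).as_matrix()[:,1],dl([.542,-.127,.0095]))
```

```text
[ 0.501  -0.0864  0.1459] [-0.3331  0.1042  0.4424  1.8543 -0.0464  1.1924  1.5779] [ 0.117   0.9931 -0.0014] [-1.8129 -1.4136  5.4617]
```

Emit:
{"fn": "jog_arm", "kwargs": {"dr": [[0, 0, 0], [0, 0, 0], [0, 0, 0], [0, 0, 0], [0, 0, 0], [0, 0, 0], [0, 0, 0], [0, 0, 0], [0, 0, 0], [0, 0, 0]], "translation": [[-0.9, -0.7, 0], [-0.9, -0.7, 0], [0, 0, 0.3], [0, 0, 0.8], [0, 0, 0.9], [0, 0, 0.9], [0, 0, 0.9], [0, 0, 0.7], [0, 0, 0.4], [0, 0, 0]], "jaw": [0.2, 0.2, 0.2, 0.2, 0.2, 0.2, 0.2, 0.2, 0.2, 0.2]}}

```text
clock: 9.55
position: [0.5396, -0.1215, 0.022]
ee_rot: [0.056, 0.998, 0.0, -0.001]
ft_force: [-0.2, 0.1, -0.1]
grip_width: 0.36
grasp_force: 29.8
```

Emit:
{"fn": "jog_arm", "kwargs": {"dr": [[0, 0, 0], [0, 0, 0], [0, 0, 0], [0, 0, 0]], "translation": [[0, 0, 0.2], [0, 0, 0.1], [0, 0, 0.1], [0, 0, 0]], "jaw": [0.2, 0.2, 0.2, 0.2]}}

```text
clock: 9.95
position: [0.5408, -0.1222, 0.013]
ee_rot: [0.056, 0.998, 0.0, 0.0]
ft_force: [-1.1, 0.5, -0.6]
grip_width: 0.36
grasp_force: 29.8
```

Emit:
{"fn": "jog_arm", "kwargs": {"dr": [[0, 0, 0], [0, 0, 0], [0, 0, 0], [0, 0, 0]], "translation": [[0, -0.2, 0], [0, 0, 0.06], [0, 0, 0.04], [0, 0, 0]], "jaw": [0.2, 0.2, 0.2, 0.2]}}

```text
clock: 10.35
position: [0.5401, -0.1272, 0.0103]
ee_rot: [0.056, 0.998, 0.0, -0.0]
ft_force: [-0.5, -0.7, -1.4]
grip_width: 0.357
grasp_force: 29.8
```

Run:
```python
from h import *
o=manip.get_obs();print(o["position"],o["ft_force"])
```

```text
[ 0.54012084 -0.1272084   0.01032741] [-0.45427356 -0.667298   -1.40822489]
```

Emit:
{"fn": "jog_arm", "kwargs": {"dr": [[0, 0, 0], [0, 0, 0], [0, 0, 0]], "translation": [[0, 0, 0.04], [0, 0, 0.02], [0, 0, 0]], "jaw": [0.2, 0.2, 0.2]}}

```text
clock: 10.65
position: [0.5404, -0.1271, 0.0096]
ee_rot: [0.056, 0.998, 0.0, 0.0]
ft_force: [-3.7, 0.9, 8.1]
grip_width: 0.36
grasp_force: 30.6
```

Contact with the pad (8 N). Release and rise, then look.

Emit:
{"fn": "jog_arm", "kwargs": {"dr": [[0, 0, 0], [0, 0, 0], [0, 0, 0], [0, 0, 0], [0, 0, 0], [0, 0, 0], [0, 0, 0], [0, 0, 0], [0, 0, 0], [0, 0, 0]], "translation": [[0, 0, -0.02], [0, 0, 0], [0, 0, 0], [0, 0, -0.2], [0, 0, -0.6], [0, 0, -1], [0, 0, -1], [0, 0, -1], [0, 0, -1], [0, 0, 0]], "jaw": [0.4, 0.5, 0.6, 0.6, 0.6, 0.6, 0.6, 0.6, 0.6, 0.6]}}

```text
clock: 11.65
position: [0.5424, -0.1279, 0.1342]
ee_rot: [0.056, 0.998, 0.0, 0.003]
ft_force: [1.1, -0.1, 0.3]
grip_width: 0.601
grasp_force: 0.0
```

Run:
```python
from h import *
np.set_printoptions(precision=4,suppress=True)
w=snap("wrist","w4");s=snap("side","s4")
print(manip.get_obs()["position"],proj(w,[.5405,-.127,.073]))
a=cv2.resize(cv2.imread('pics/s4.png')[60:220,170:330],(400,400),interpolation=cv2.INTER_CUBIC);b=cv2.resize(cv2.imread('pics/w4.png'),(400,300))
o=np.zeros((400,800,3),np.uint8);o[:,:400]=a;o[:300,400:]=b;cv2.imwrite('pics/c5.png',o)
```

```text
[ 0.5406 -0.1273  0.1307] [np.float64(260.5185935287135), np.float64(190.3459717438787)]
```

View pics/c5.png

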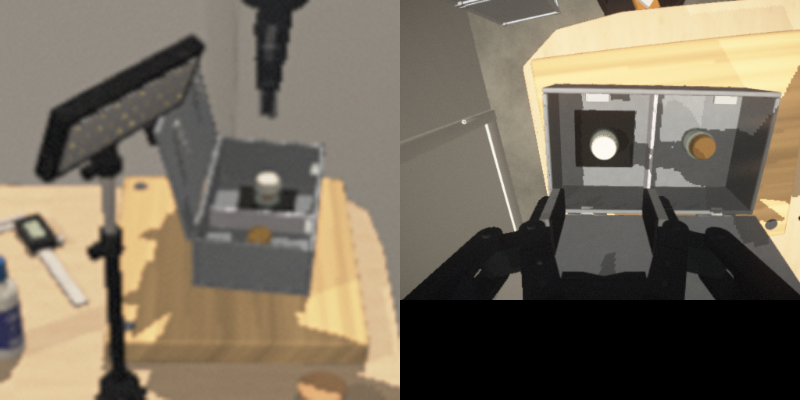

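Vial stands upright on the pad: white cap at panel (604,147) with pad around it. Refine the case pose from the wrist picture's front rim corners (545,90),(780,93), and plan the path to behind the lid.

```bash
cat > plan.py <<'E'
from h import *
np.set_printoptions(precision=3,suppress=True)
E
python3 - <<'E'
from plan import *
w=load('w4')
q=[onz(w,(u-400)*1.28,v*1.28,.092) for u,v in((545,89),(780,93))]
d=q[1]-q[0];yaw=np.arctan2(-d[0],d[1]);ex=np.array([np.cos(yaw),np.sin(yaw),0]);print(q,np.linalg.norm(d),np.degrees(yaw),(q[0]+q[1])/2+.065*ex)
# cap position and lid tab corners in top
for n in("top",):
    t=snap(n,"top4");g=[onz(load('top0'),190+u/3.8,135+v/3.8,.24) for u,v in((640,50),(708,62))];print(g)
print(dl([.70,-.0905,.27]),manip.get_obs()["joint_pos"])
E
```

```text
[array([ 0.472, -0.172,  0.092]), array([0.499, 0.041, 0.092])] 0.21513014150609203 -7.1583617558031145 [ 0.55  -0.074  0.092]
[array([ 0.648, -0.059,  0.24 ]), array([ 0.639, -0.106,  0.24 ])]
[-6.193  2.178 -5.612] [-0.265  0.234  0.478  1.759 -0.116  1.176  1.704]
```

Emit:
{"fn": "jog_arm", "kwargs": {"dr": [[0, 0, 0], [0, 0, 0], [0, 0, 0], [0, 0, 0], [0, 0, 0], [0, 0, 0], [0, 0, 0], [0, 0, 0]], "translation": [[0, 0, -0.6], [0, 0, -1], [0, 0.2, -1], [0, 0.5, -1], [0, 0.5, -1], [0, 0.5, -1], [0, 0.5, 0], [0, 0, 0]], "jaw": [0, 0, 0, 0, 0, 0, 0, 0]}}

```text
clock: 12.6
position: [0.5464, -0.0705, 0.2687]
ee_rot: [0.055, 0.998, 0.0, -0.001]
ft_force: [0.5, -0.2, -1.0]
grip_width: -0.001
grasp_force: 0.0
```

Emit:
{"fn": "jog_arm", "kwargs": {"dr": [[0, 0, 0], [0, 0, 0], [0, 0, 0], [0, 0, 0], [0, 0, 0], [0, 0, 0], [0, 0, 0], [0, 0, 0], [0, 0, 0]], "translation": [[-0.5, 0, 0], [-1, 0, 0], [-1, 0, 0], [-1, 0, 0], [-1, 0, 0], [-0.9, 0, 0], [-0.6, 0, 0], [-0.2, 0, 0], [0, 0, 0]], "jaw": [0, 0, 0, 0, 0, 0, 0, 0, 0]}}

```text
clock: 13.5
position: [0.7, -0.0907, 0.2677]
ee_rot: [0.057, 0.998, -0.0, -0.001]
ft_force: [-0.4, -0.0, 0.1]
grip_width: 0.005
grasp_force: 0.0
```

```bash
cat >> plan.py <<'E'
yaw=np.radians(-6.8);ex=np.array([np.cos(yaw),np.sin(yaw),0]);ey=np.array([-ex[1],ex[0],0]);C=np.array([.549,-.0737,.03]);OFF=.028
H=C+ex*.065+[0,0,.062]
def lidpt(th,r=.115): # reported TCP so that the front corner of the tip touches the outer face
    return H+ex*(-r*np.cos(th)+.006*np.sin(th)+.011)+np.array([0,0,r*np.sin(th)+.006*np.cos(th)-OFF])
E
python3 - <<'E'
from plan import *
o=manip.get_obs();print(o["position"],o["joint_pos"],o["ft_force"],Ro.from_quat(o["ee_rot"]).as_matrix()[:,1])
print('lower',dl(H+ex*.085+[0,0,.108-OFF]))
R=Ro.from_quat(o["ee_rot"]).as_matrix();L=[lidpt(a) for a in(1.57,1.4,1.2,1.0,.8,.6,.4,.2,0)];print(dl(L[0]))
print(np.array([R.T@(b-a)/.025 for a,b in zip(L,L[1:])]))
E
```

```text
[ 0.7   -0.091  0.268] [-0.217  0.526  0.466  1.102 -0.227  1.564  1.653] [-0.36  -0.001  0.065] [ 0.113  0.994 -0.001]
lower [ 0.067 -0.035  3.827]
[ 2.791 -0.021  3.554]
[[0.782 0.004 0.028]
 [0.897 0.005 0.202]
 [0.839 0.005 0.376]
 [0.748 0.004 0.535]
 [0.627 0.004 0.673]
 [0.48  0.003 0.784]
 [0.315 0.002 0.864]
 [0.137 0.001 0.909]]
```

Emit:
{"fn": "jog_arm", "kwargs": {"dr": [[0, 0, 0], [0, 0, 0], [0, 0, 0], [0, 0, 0], [0, 0, 0], [0, 0, 0], [0, 0, 0], [0, 0, 0], [0, 0, 0], [0, 0, 0]], "translation": [[0, 0, 0.6], [0, 0, 1], [0, 0, 1], [0, 0, 0.7], [0, 0, 0.3], [0.4, 0, 0], [0.5, 0, 0], [0.5, 0, 0], [0.5, 0, 0], [0.5, 0, 0]], "jaw": [0, 0, 0, 0, 0, 0, 0, 0, 0, 0]}}

```text
clock: 14.5
position: [0.6409, -0.0834, 0.181]
ee_rot: [0.056, 0.998, 0.0, 0.002]
ft_force: [2.5, 0.8, 1.3]
grip_width: -0.004
grasp_force: 1.1
```

Emit:
{"fn": "jog_arm", "kwargs": {"dr": [[0, 0, 0], [0, 0, 0], [0, 0, 0], [0, 0, 0], [0, 0, 0], [0, 0, 0], [0, 0, 0]], "translation": [[0.4, 0, 0], [0.4, 0, 0], [0.4, 0, 0], [0.45, 0, 0.1], [0.45, 0, 0.1], [0.42, 0, 0.19], [0.42, 0, 0.19]], "jaw": [0, 0, 0, 0, 0, 0, 0]}}

```text
clock: 15.2
position: [0.5668, -0.0748, 0.1648]
ee_rot: [0.056, 0.998, 0.0, -0.0]
ft_force: [1.5, 0.4, 0.8]
grip_width: 0.002
grasp_force: 0.5
```

Run:
```python
from plan import *
o=manip.get_obs();print(o["position"],lidpt(1.0),o["ft_force"])
a=[snap("side","s5"),snap("wrist","w5")]
a=cv2.resize(cv2.imread('pics/s5.png')[40:200,170:330],(400,400),interpolation=cv2.INTER_CUBIC);b=cv2.resize(cv2.imread('pics/w5.png'),(400,300))
o=np.zeros((400,800,3),np.uint8);o[:,:400]=a;o[:300,400:]=b;cv2.imwrite('pics/c6.png',o)
```

```text
[ 0.567 -0.075  0.165] [ 0.568 -0.076  0.164] [1.519 0.37  0.803]
```

View pics/c6.png

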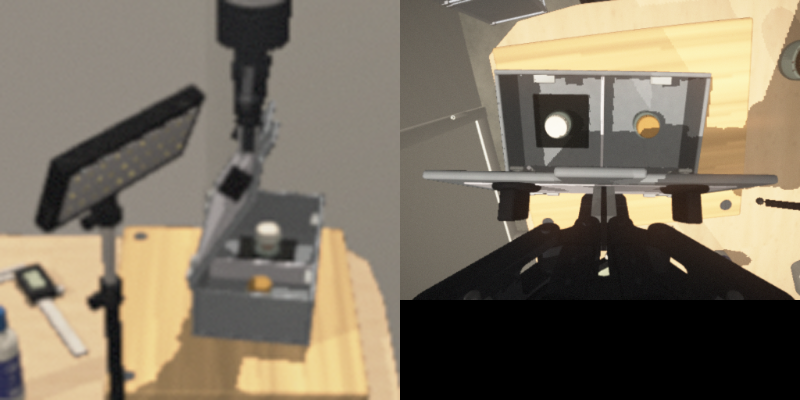

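Lid is following the fingers (about 60°), vials undisturbed. Continue along the arc to nearly shut, then press from above.

Emit:
{"fn": "jog_arm", "kwargs": {"dr": [[0, 0, 0], [0, 0, 0], [0, 0, 0], [0, 0, 0], [0, 0, 0], [0, 0, 0], [0, 0, 0], [0, 0, 0], [0, 0, 0]], "translation": [[0.37, 0, 0.27], [0.37, 0, 0.27], [0.31, 0, 0.34], [0.31, 0, 0.34], [0.24, 0, 0.39], [0.24, 0, 0.39], [0.16, 0, 0.43], [0.16, 0, 0.43], [0, 0, 0]], "jaw": [0, 0, 0, 0, 0, 0, 0, 0, 0]}}

```text
clock: 16.2
position: [0.5127, -0.0688, 0.0918]
ee_rot: [0.056, 0.998, -0.0, -0.001]
ft_force: [0.2, -0.2, -0.2]
grip_width: 0.002
grasp_force: 0.0
```

Emit:
{"fn": "jog_arm", "kwargs": {"dr": [[0, 0, 0], [0, 0, 0], [0, 0, 0], [0, 0, 0], [0, 0, 0]], "translation": [[0.07, 0, 0.3], [0.07, 0, 0.3], [0, 0, 0.2], [0, 0, 0.1], [0, 0, 0]], "jaw": [0, 0, 0, 0, 0]}}

```text
clock: 16.7
position: [0.5105, -0.0685, 0.0707]
ee_rot: [0.056, 0.998, -0.0, -0.0]
ft_force: [0.9, 0.2, -0.6]
grip_width: -0.005
grasp_force: 0.0
```

Emit:
{"fn": "jog_arm", "kwargs": {"dr": [[0, 0, 0], [0, 0, 0], [0, 0, 0]], "translation": [[0, 0, 0.06], [0, 0, 0.06], [0, 0, 0]], "jaw": [0, 0, 0]}}

```text
clock: 17.0
position: [0.5106, -0.0685, 0.0679]
ee_rot: [0.056, 0.998, 0.0, -0.0]
ft_force: [0.1, 0.2, -0.1]
grip_width: -0.0
grasp_force: 0.0
```

Emit:
{"fn": "jog_arm", "kwargs": {"dr": [[0, 0, 0], [0, 0, 0], [0, 0, 0]], "translation": [[0, 0, 0.06], [0, 0, 0.06], [0, 0, 0]], "jaw": [0, 0, 0]}}

```text
clock: 17.3
position: [0.5105, -0.0685, 0.0648]
ee_rot: [0.056, 0.998, 0.0, -0.0]
ft_force: [0.1, 0.6, -0.5]
grip_width: 0.002
grasp_force: 0.0
```

Run:
```python
from plan import *
o=manip.get_obs();print(o["position"],o["ft_force"]); snap("wrist","w6");snap("side","s6")
a=cv2.resize(cv2.imread('pics/s6.png')[80:200,210:330],(400,400),interpolation=cv2.INTER_CUBIC);b=cv2.resize(cv2.imread('pics/w6.png'),(400,300))
o=np.zeros((400,800,3),np.uint8);o[:,:400]=a;o[:300,400:]=b;cv2.imwrite('pics/c7.png',o)
```

```text
[ 0.51  -0.068  0.065] [ 0.14   0.572 -0.505]
```

Emit:
{"fn": "jog_arm", "kwargs": {"dr": [[0, 0, 0], [0, 0, 0], [0, 0, 0]], "translation": [[0, 0, 0.06], [0, 0, 0.06], [0, 0, 0]], "jaw": [0, 0, 0]}}

```text
clock: 17.7
position: [0.5107, -0.0685, 0.0623]
ee_rot: [0.056, 0.998, 0.0, 0.0]
ft_force: [-2.3, -0.6, 5.3]
grip_width: -0.002
grasp_force: 2.7
```

Emit:
{"fn": "jog_arm", "kwargs": {"dr": [[0, 0, 0], [0, 0, 0], [0, 0, 0]], "translation": [[0, 0, 0.06], [0, 0, 0.04], [0, 0, 0]], "jaw": [0, 0, 0]}}

```text
clock: 18.0
position: [0.5108, -0.0684, 0.062]
ee_rot: [0.056, 0.998, 0.001, 0.0]
ft_force: [-15.5, 2.4, 33.6]
grip_width: 0.0
grasp_force: 16.8
```

Stalls at reported z 0.062 with 34 N: lid is flat on the rim (tip at 0.098, so the tip offset is 36 mm). Rise and move over the left fastener.

Emit:
{"fn": "jog_arm", "kwargs": {"dr": [[0, 0, 0], [0, 0, 0], [0, 0, 0], [0, 0, 0], [0, 0, 0], [0, 0, 0], [0, 0, 0], [0, 0, 0], [0, 0, 0]], "translation": [[0, 0, -0.4], [0, 0, -1], [0, 0, -1], [0.2, 0.6, -1], [0, 0.8, 0], [0, 0.8, 0], [0, 0.2, 0], [0, 0, 0], [0, 0, 0]], "jaw": [0, 0, 0, 0.4, 0.4, 0.4, 0.4, 0.4, 0.4]}}

```text
clock: 18.9
position: [0.5122, -0.0095, 0.1443]
ee_rot: [0.057, 0.998, -0.0, -0.0]
ft_force: [0.5, -0.3, -1.0]
grip_width: 0.396
grasp_force: 0.0
```

```bash
sed -i 's/OFF=.028/OFF=.036/' plan.py
python3 - <<'E'
from plan import *
c=snap("wrist","w7");s=snap("side","s7");o=manip.get_obs();print(o["position"],o["ft_force"])
for k,n in((1,'L'),(-1,'R')):
    p=C-ex*.043+ey*.06*k;print(n,p,proj(c,[p[0],p[1],.123]),dl([p[0],p[1],.068]))
a=cv2.resize(cv2.imread('pics/s7.png')[80:200,210:330],(290,290),interpolation=cv2.INTER_CUBIC);b=cv2.imread('pics/w7.png')[:, :510]
o=np.zeros((384,800,3),np.uint8);o[:290,:290]=a;o[:,290:]=b;cv2.imwrite('pics/c8.png',o)
E
```

```text
[ 0.512 -0.01   0.144] [ 0.201 -0.209 -0.379]
L [ 0.513 -0.009  0.03 ] [np.float64(260.6159587912428), np.float64(212.54552588416337)] [-0.042  0.029  3.056]
R [ 0.499 -0.128  0.03 ] [np.float64(91.7996138679656), np.float64(211.57576724969252)] [-0.02  -4.771  3.058]
```

View pics/c8.png

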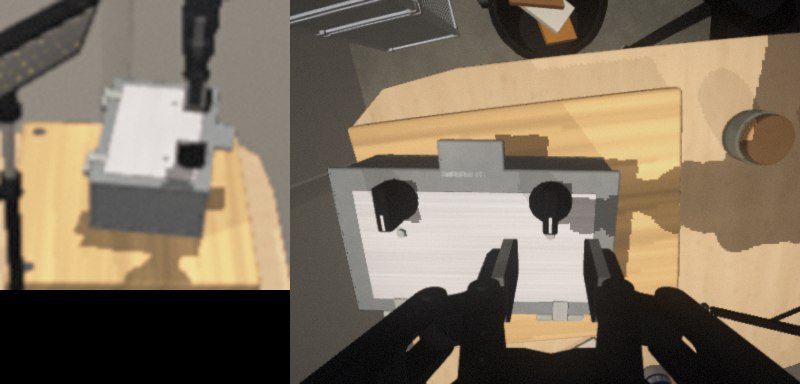

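Lid is flat shut; the left fastener disc is at wrist pixel (261,203), its bar fore-and-aft and centred between the fingers. Descend and grip.

Emit:
{"fn": "jog_arm", "kwargs": {"dr": [[0, 0, 0], [0, 0, 0], [0, 0, 0], [0, 0, 0], [0, 0, 0], [0, 0, 0], [0, 0, 0]], "translation": [[0, 0, 0.4], [0, 0, 0.8], [0, 0, 0.8], [0, 0, 0.6], [0, 0, 0.3], [0, 0, 0.1], [0, 0, 0]], "jaw": [0.4, 0.4, 0.4, 0.4, 0.4, 0.4, 0.4]}}

```text
clock: 19.7
position: [0.5124, -0.0086, 0.0695]
ee_rot: [0.056, 0.998, -0.0, -0.0]
ft_force: [0.3, -0.2, 0.1]
grip_width: 0.398
grasp_force: 0.0
```

Emit:
{"fn": "jog_arm", "kwargs": {"dr": [[0, 0, 0], [0, 0, 0], [0, 0, 0], [0, 0, 0], [0, 0, 0]], "translation": [[0, 0, 0], [0, 0, 0], [0, 0, 0], [0, 0, 0], [0, 0, 0]], "jaw": [0.05, 0.05, 0.05, 0.05, 0.05], "squeeze": 50}}

```text
clock: 20.2
position: [0.5128, -0.0097, 0.0704]
ee_rot: [0.057, 0.998, -0.0, 0.001]
ft_force: [-1.1, -4.4, 4.2]
grip_width: 0.112
grasp_force: 51.2
```

Bar gripped. Turn 90° clockwise.

Emit:
{"fn": "jog_arm", "kwargs": {"dr": [[0, 0, 0.5], [0, 0, 1], [0, 0, 1], [0, 0, 1], [0, 0, 1], [0, 0, 1], [0, 0, 1], [0, 0, 1], [0, 0, 1], [0, 0, 1]], "translation": [[0, 0, 0], [0, 0, 0], [0, 0, 0], [0, 0, 0], [0, 0, 0], [0, 0, 0], [0, 0, 0], [0, 0, 0], [0, 0, 0], [0, 0, 0]], "jaw": [0.05, 0.05, 0.05, 0.05, 0.05, 0.05, 0.05, 0.05, 0.05, 0.05]}}

```text
clock: 21.2
position: [0.5129, -0.0097, 0.0704]
ee_rot: [0.38, 0.925, -0.0, 0.001]
ft_force: [-1.3, -4.5, 3.6]
grip_width: 0.111
grasp_force: 51.2
```

Emit:
{"fn": "jog_arm", "kwargs": {"dr": [[0, 0, 1], [0, 0, 1], [0, 0, 1], [0, 0, 1], [0, 0, 1], [0, 0, 1], [0, 0, 1], [0, 0, 1], [0, 0, 1], [0, 0, 1]], "translation": [[0, 0, 0], [0, 0, 0], [0, 0, 0], [0, 0, 0], [0, 0, 0], [0, 0, 0], [0, 0, 0], [0, 0, 0], [0, 0, 0], [0, 0, 0]], "jaw": [0.05, 0.05, 0.05, 0.05, 0.05, 0.05, 0.05, 0.05, 0.05, 0.05]}}

```text
clock: 22.2
position: [0.513, -0.0097, 0.0704]
ee_rot: [0.674, 0.739, 0.0, 0.001]
ft_force: [-1.5, -4.9, 4.7]
grip_width: 0.116
grasp_force: 51.2
```

Emit:
{"fn": "jog_arm", "kwargs": {"dr": [[0, 0, 1], [0, 0, 1], [0, 0, 0.8], [0, 0, 0], [0, 0, 0]], "translation": [[0, 0, 0], [0, 0, 0], [0, 0, 0], [0, 0, 0], [0, 0, 0]], "jaw": [0.05, 0.05, 0.05, 0.05, 0.05]}}

```text
clock: 22.7
position: [0.513, -0.0097, 0.0704]
ee_rot: [0.742, 0.671, 0.0, 0.001]
ft_force: [-2.1, -5.4, 4.6]
grip_width: 0.115
grasp_force: 51.2
```

Run:
```python
from plan import *
o=manip.get_obs();y=Ro.from_quat(o["ee_rot"]).as_matrix()[:,1];print(o["position"],o["ft_force"],o["torque"],np.degrees(np.arctan2(y[1],y[0])),o["joint_pos"])
```

```text
[ 0.513 -0.01   0.07 ] [-2.082 -5.438  4.596] [-1.178  0.148 -0.099] -5.723961875607695 [-0.596  0.214  0.587  1.931 -0.136  1.034 -0.05 ]
```

Emit:
{"fn": "jog_arm", "kwargs": {"dr": [[0, 0, 0], [0, 0, 0], [0, 0, 0], [0, 0, 0], [0, 0, 0], [0, 0, -0.3], [0, 0, -1], [0, 0, -1], [0, 0, -1], [0, 0, -1]], "translation": [[0, 0, 0], [0, 0, 0], [0, 0, 0], [0, 0, -0.4], [0, 0, -0.8], [0, 0, -0.8], [0, 0, -0.8], [0, 0, 0], [0, 0, 0], [0, 0, 0]], "jaw": [0.4, 0.4, 0.4, 0.4, 0.4, 0.4, 0.4, 0.4, 0.4, 0.4]}}

```text
clock: 23.7
position: [0.5126, -0.0082, 0.1405]
ee_rot: [0.631, 0.776, 0.0, 0.0]
ft_force: [0.6, 0.9, -0.6]
grip_width: 0.396
grasp_force: 0.0
```

Emit:
{"fn": "jog_arm", "kwargs": {"dr": [[0, 0, -1], [0, 0, -1], [0, 0, -1], [0, 0, -1], [0, 0, -1], [0, 0, -1], [0, 0, -1], [0, 0, -1], [0, 0, -1], [0, 0, -1]], "translation": [[0, 0, 0], [0, 0, 0], [0, 0, 0], [0, 0, 0], [0, 0, 0], [0, 0, 0], [0, 0, 0], [0, 0, 0], [0, 0, 0], [0, 0, 0]], "jaw": [0.4, 0.4, 0.4, 0.4, 0.4, 0.4, 0.4, 0.4, 0.4, 0.4]}}

```text
clock: 24.7
position: [0.5126, -0.0083, 0.1403]
ee_rot: [0.328, 0.945, 0.0, 0.0]
ft_force: [-0.3, -0.7, 0.2]
grip_width: 0.397
grasp_force: 0.0
```

Emit:
{"fn": "jog_arm", "kwargs": {"dr": [[0, 0, -1], [0, 0, -1], [0, 0, -1], [0, 0, -1], [0, 0, -1], [0, 0, -1], [0, 0, -1], [0, 0, -1], [0, 0, 0], [0, 0, 0]], "translation": [[0, 0, 0], [0, 0, 0], [0, 0, 0], [0, 0, 0], [0, 0, 0], [0, 0, 0], [0, 0, 0], [0, 0, 0], [0, -0.8, 0], [0, -0.8, 0]], "jaw": [0.4, 0.4, 0.4, 0.4, 0.4, 0.4, 0.4, 0.4, 0.4, 0.4]}}

```text
clock: 25.7
position: [0.508, -0.0481, 0.1402]
ee_rot: [0.055, 0.998, 0.0, 0.0]
ft_force: [-0.4, -1.2, -0.7]
grip_width: 0.398
grasp_force: 0.0
```

Emit:
{"fn": "jog_arm", "kwargs": {"dr": [[0, 0, 0], [0, 0, 0], [0, 0, 0], [0, 0, 0], [0, 0, 0], [0, 0, 0]], "translation": [[0, -1, 0], [0, -1, 0], [0, -0.8, 0], [0, -0.3, 0], [0, 0, 0], [0, 0, 0]], "jaw": [0.4, 0.4, 0.4, 0.4, 0.4, 0.4]}}

```text
clock: 26.3
position: [0.4995, -0.1239, 0.1397]
ee_rot: [0.056, 0.998, 0.0, 0.0]
ft_force: [-0.2, -0.4, 0.1]
grip_width: 0.403
grasp_force: 0.0
```

Run:
```python
from plan import *
c=snap("wrist","w8");o=manip.get_obs();y=Ro.from_quat(o["ee_rot"]).as_matrix()[:,1];print(o["position"],np.degrees(np.arctan2(y[1],y[0])))
for k,n in((1,'L'),(-1,'R')):
    p=C-ex*.043+ey*.06*k;print(n,p,[proj(c,[p[0],p[1],z]) for z in(.103,.123)],dl([p[0],p[1],.069]))
    u,v=proj(c,[p[0],p[1],.115]);u=int(u);v=int(v);m=cv2.inRange(cv2.cvtColor(c["color"],cv2.COLOR_RGB2GRAY),0,60)[v-40:v+40,max(u-45,0):u+45]
    print('\n'.join(''.join('#' if x else '.' for x in r[::2]) for r in m[::3]))
```

```text
[ 0.5   -0.124  0.14 ] 83.64414418087854
L [ 0.513 -0.009  0.03 ] [[np.float64(412.43958241517817), np.float64(204.50179768412798)], [np.float64(425.7894078549885), np.float64(214.5444012357085)]] [-0.044  4.62   2.826]
.............................................
.............................................
.............................................
.............................................
.............................................
..............##########.....................
............###############..................
..........##################.................
.........####################................
........#####################................
........######################...............
.......##########################............
.......############################..........
........#############################........
........#############################........
.........######..........############........
..........############.#############.........
............##########.......................
.............................................
......
[... 1083 characters left out ...]
..........
.............#####################...........
..............###################............
..............###################............
...............#################.............
.................#####..######...............
...................###..####.................
....................##..##...................
...................###..##...................
....................##..##...................
....................#...##...................
.............................................
.............................................
........#...................................#
.......###..................................#
.......###..................................#
```

The left bar now lies crosswise; the right one is fore-and-aft and centred. Same for the right.

Emit:
{"fn": "jog_arm", "kwargs": {"dr": [[0, 0, 0], [0, 0, 0], [0, 0, 0], [0, 0, 0], [0, 0, 0], [0, 0, 0], [0, 0, 0]], "translation": [[0, -0.15, 0.4], [0, 0, 0.8], [0, 0, 0.8], [0, 0, 0.5], [0, 0, 0.3], [0, 0, 0], [0, 0, 0]], "jaw": [0.4, 0.4, 0.4, 0.4, 0.4, 0.4, 0.4]}}

```text
clock: 27.05
position: [0.4991, -0.1289, 0.0699]
ee_rot: [0.056, 0.998, -0.0, 0.0]
ft_force: [-0.5, 0.9, -0.1]
grip_width: 0.4
grasp_force: 0.0
```

Emit:
{"fn": "jog_arm", "kwargs": {"dr": [[0, 0, 0], [0, 0, 0], [0, 0, 0], [0, 0, 0], [0, 0, 0]], "translation": [[0, 0, 0], [0, 0, 0], [0, 0, 0], [0, 0, 0], [0, 0, 0]], "jaw": [0.05, 0.05, 0.05, 0.05, 0.05]}}

```text
clock: 27.55
position: [0.4993, -0.1291, 0.0703]
ee_rot: [0.056, 0.998, 0.0, 0.001]
ft_force: [-1.8, -0.8, 5.2]
grip_width: 0.117
grasp_force: 51.0
```

Emit:
{"fn": "jog_arm", "kwargs": {"dr": [[0, 0, 0.5], [0, 0, 1], [0, 0, 1], [0, 0, 1], [0, 0, 1], [0, 0, 1], [0, 0, 1], [0, 0, 1], [0, 0, 1], [0, 0, 1]], "translation": [[0, 0, 0], [0, 0, 0], [0, 0, 0], [0, 0, 0], [0, 0, 0], [0, 0, 0], [0, 0, 0], [0, 0, 0], [0, 0, 0], [0, 0, 0]], "jaw": [0.05, 0.05, 0.05, 0.05, 0.05, 0.05, 0.05, 0.05, 0.05, 0.05]}}

```text
clock: 28.55
position: [0.4988, -0.1301, 0.0703]
ee_rot: [0.38, 0.925, -0.0, 0.0]
ft_force: [-4.1, -3.1, 9.1]
grip_width: 0.116
grasp_force: 51.3
```

Emit:
{"fn": "jog_arm", "kwargs": {"dr": [[0, 0, 1], [0, 0, 1], [0, 0, 1], [0, 0, 1], [0, 0, 1], [0, 0, 1], [0, 0, 1], [0, 0, 1], [0, 0, 1], [0, 0, 1]], "translation": [[0, 0, 0], [0, 0, 0], [0, 0, 0], [0, 0, 0], [0, 0, 0], [0, 0, 0], [0, 0, 0], [0, 0, 0], [0, 0, 0], [0, 0, 0]], "jaw": [0.05, 0.05, 0.05, 0.05, 0.05, 0.05, 0.05, 0.05, 0.05, 0.05]}}

```text
clock: 29.55
position: [0.4978, -0.1306, 0.0702]
ee_rot: [0.674, 0.739, -0.001, -0.0]
ft_force: [-9.8, -5.1, 12.7]
grip_width: 0.115
grasp_force: 52.0
```

Emit:
{"fn": "jog_arm", "kwargs": {"dr": [[0, 0, 1], [0, 0, 1], [0, 0, 0.8], [0, 0, 0], [0, 0, 0]], "translation": [[0, 0, 0], [0, 0, 0], [0, 0, 0], [0, 0, 0], [0, 0, 0]], "jaw": [0.05, 0.05, 0.05, 0.05, 0.05]}}

```text
clock: 30.05
position: [0.4974, -0.1306, 0.0702]
ee_rot: [0.742, 0.671, -0.001, -0.0]
ft_force: [-11.6, -4.5, 15.6]
grip_width: 0.116
grasp_force: 52.3
```

Emit:
{"fn": "jog_arm", "kwargs": {"dr": [[0, 0, 0], [0, 0, 0], [0, 0, 0], [0, 0, 0], [0, 0, 0], [0, 0, 0], [0, 0, 0], [0, 0, 0], [0, 0, 0]], "translation": [[0, 0, 0], [0, 0, 0], [0, 0, 0], [0, 0, -0.4], [0, 0, -0.8], [0, 0, -0.9], [0, 0, -0.9], [0, 0, -0.5], [0, 0, 0]], "jaw": [0.4, 0.4, 0.4, 0.4, 0.4, 0.4, 0.4, 0.4, 0.4]}}

```text
clock: 30.95
position: [0.4999, -0.1289, 0.1587]
ee_rot: [0.741, 0.672, 0.001, 0.001]
ft_force: [0.1, 0.2, -0.2]
grip_width: 0.4
grasp_force: 0.0
```

Run:
```python
from plan import *
c=snap("wrist","w9");t=snap("top","top9");s=snap("side","s9")
def show(c,p,fx,fy,du,dv,th):
    u,v=map(int,proj(c,p));m=cv2.inRange(cv2.cvtColor(c["color"],cv2.COLOR_RGB2GRAY),0,th)[max(v-dv,0):v+dv,max(u-du,0):u+du]
    print('\n'.join(''.join('#' if x else '.' for x in r[::fx]) for r in m[::fy]),'\n')
print(manip.get_obs()["position"])
for k in(1,-1):
    p=C-ex*.043+ey*.06*k;p[2]=.115;print(proj(c,p));
    if 0<proj(c,p)[0]<512 and 0<proj(c,p)[1]<384: show(c,p,2,3,45,45,60)
    show(s,p,1,1,14,12,60)
```

```text
[ 0.498 -0.129  0.156]
[np.float64(261.51876470171555), np.float64(29.210049992464917)]
....................########.................
....................########.................
....................########.................
...................#########.................
.................#############...............
...............################..............
..............###################............
.............####################............
............######################...........
............#######################..........
............#######################..........
............##########..###########..........
............##########..###########..........
............##########..###########..........
............##########..##########...........
.............#########..##########...........
.............#########..#########............
...............#######..########.............
................##############...............
...................#########.................
.............................................
.............................................

[... 2280 characters left out ...]
.. 

............................
............................
............................
............................
............................
............................
............................
............................
............................
............................
............................
..............##............
..............##............
..............##............
..............##............
.............####...........
...........########.........
...........#########........
...........########.........
.............####...........
............................
............................
............................
............................
```

Both bars lie crosswise with the marker lines straight (springs snapped home), and the robot is clear. Handing in.

Run:
```python
from workcell import manip
print(manip.get_obs()["ft_force"]);print(manip.hand_in())
```

```text
[-0.71588015  1.01487019  0.50131533]
the job is handed in; nothing more can be done
None
```

The vial stands upright on the pad, the lid is shut and both fasteners look locked (bars crosswise; I did not check the pins); job handed in at about 31 s, and no verdict was returned.

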